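# Sort out the timers with tired keys by feel

### The arm

A 6-joint arm with a two-finger parallel gripper is mounted at the origin on a cart in front of the work surface, level with it; the furniture and walls round the work are solid. World frame = base frame: x ahead of the robot, y to its left, z up, the work surface at z = 0. Lengths are in m, angles in rad, forces in N, time in s.
With the tool pointing down it reaches from about 0.375 to 0.75 m from the base axis. Payload 9 kg.
Tool frame: the origin (TCP) lies at the very end of the fingers, on their centre line; the grasp point (between the pads) lies 19 mm behind it; z points along the fingers, y is the line along which they close (so a half turn about z gives the same grasp; the last joint's range is limited). The gripper opens to 85 mm and grips with 20 to 120 N. Pads are 22 mm wide; open, the fingers measure 114 mm over their backs; the gripper's body (76 mm by 85 mm) begins 54 mm behind the grasp point. The pads swing forward as they close: fully open they stand 13 mm farther back than shut.
Start: joints at [0.953, 0.104, 0.097, 1.564, 0, 1.353], TCP at [0.234, 0.553, 0.231] pointing down, gripper open.
Joint ranges: [-2.99, 2.99], [-0.84, 1.86], [-1.1, 1.16], [-1.84, 2.11], [-1.51, 1.56], [-3.14, 3.14]. Speed limits (rad/s): [2.22, 2.22, 2.57, 3.14, 3.14, 3.14].

### API

Orientations are given as a rotation vector (axis times angle).
In Python, from plant import get_state, read_camera, sign_off gives the robot as it stands.
- The arm moves only by the tool apply_moves, never from a script. Its argument "targets" is a list of rows, each an object with "dr": the turn, a rotation vector about the tool's x, y, z scaled (see below), a list of three; "travel": the shift along the tool's x, y, z scaled (see below), a list of three; "jaw": the gripper command: -1 is shut, 1 is fully open, values between are in proportion. A call has 1 to 20 rows; each row is the pose to reach, as a shift and turn from the pose commanded when the call began, along the tool's axes at that moment; what a row does not reach only later rows make up. The controller multiplies each number of a shift by 80 mm and each number of a turn by 2 rad. A row lasts 1/12 s, in which the tool goes at most 41.7 mm and 7.16 degrees, less where a joint would pass 70% of its speed; a pose out of reach is approached as far as the arm can. A call with a number of a shift or a turn outside -1 to 1 is refused whole. A call with a gripper value outside its range is refused whole. The fingers move at their own pace and stop on an object; the grip force is fixed at half the most. Time passes only in rows, so rows that repeat a pose let the fingers close. It gives the time, the measured TCP pose, the force, the opening and the grip force at its end, in the units of the state.
- get_state(): the state, without advancing time (a new reading comes with each control period).
- read_camera(name): name is "side" or "top" or "wrist"; returns a dict with "image" (384x512x3 uint8, blue, green, red), "intrinsics" (3x3 intrinsics, pixels), "position" and "rotation" of the camera in the world. Camera axes: x right, y down, z forward; pixel columns grow to the right and rows downward; lengths in m; the calibration is good to about 2 mm. The wrist camera is an equidistant fisheye: a pixel r from the principal point sees the ray r / f radians off the axis. A picture is of the moment at which its call begins. There is no depth.
- sign_off(): hands the job in; it is judged then, once.
The state is a dict: "time_s": time; "q": joint angles; "dq": joint speeds; "tau": joint torques, N m; "eef_pos": TCP position; "orientation": TCP orientation; "contact_force": force on the tool from outside, world axes, zero at the start; "wrist_torque": the same for the moment, N m; "width": finger opening in m; "grasp_force": force on a finger pad.
Only numpy, scipy, OpenCV 4.12 (cv2) and the standard library are available. Lean on these libraries where they do the work, as an engineer would, in place of code of your own. Each camera call takes 0.05 s, during which the arm holds its last target. There are 200 camera calls.

### The job

Four kitchen timers that look the same stand on the worktop, and the push-lock keys of two of them have gone tired: they click in and stay down at a light touch of about 3 N. Find those two by feel, testing the red keys with about 5 N and no more, so that the sound keys stay out; stand the two timers whose keys have clicked in upright, wholly on the wooden chopping board, and leave the two sound ones where they are. Do not disturb anything else.

Things in the scene. Friction and masses are not known exactly. Their poses are not given: they have to be found in the camera images.
- timer_1: one of four outwardly identical kitchen timers (numbers arbitrary): loose white upright puck, 54 mm across, 36 mm high to its steel top ring, about 0.2 kg, red key on top. Origin: centre of the underside; z up; small dark display on its -x side. Grip it by the white wall, at any yaw. Two of the four have tired keys; neither looks nor number tell which
- timer_1_cap: red key top of that timer: flat disc 34 mm across, white centre, 12 mm proud of the steel ring when out, 4 mm when locked in. Origin: centre of its top face (48 mm above the timer's underside when out). Besides the key's travel the top gives 1 mm per 2 N, at most 4.5 mm, on a cushion spring
- timer_1_key (a joint): travel of that key in m: 0 = out, 0.008 = locked in. Push-lock: it stays put up to its breakaway force (tired: about 3 N, sound: about 11 N), then gives way with falling resistance; past 5.5 mm it clicks, runs in by itself to its stop and stays in (the top need be pushed down some 6 mm, 10 mm bring 4 N again). A sound key let go in time springs back
- timer_2: one of four outwardly identical kitchen timers (numbers arbitrary): loose white upright puck, 54 mm across, 36 mm high to its steel top ring, about 0.2 kg, red key on top. Origin: centre of the underside; z up; small dark display on its -x side. Grip it by the white wall, at any yaw. Two of the four have tired keys; neither looks nor number tell which
- timer_2_cap: red key top of that timer: flat disc 34 mm across, white centre, 12 mm proud of the steel ring when out, 4 mm when locked in. Origin: centre of its top face (48 mm above the timer's underside when out). Besides the key's travel the top gives 1 mm per 2 N, at most 4.5 mm, on a cushion spring
- timer_2_key (a joint): travel of that key in m: 0 = out, 0.008 = locked in. Push-lock: it stays put up to its breakaway force (tired: about 3 N, sound: about 11 N), then gives way with falling resistance; past 5.5 mm it clicks, runs in by itself to its stop and stays in (the top need be pushed down some 6 mm, 10 mm bring 4 N again). A sound key let go in time springs back
- timer_3: one of four outwardly identical kitchen timers (numbers arbitrary): loose white upright puck, 54 mm across, 36 mm high to its steel top ring, about 0.2 kg, red key on top. Origin: centre of the underside; z up; small dark display on its -x side. Grip it by the white wall, at any yaw. Two of the four have tired keys; neither looks nor number tell which
- timer_3_cap: red key top of that timer: flat disc 34 mm across, white centre, 12 mm proud of the steel ring when out, 4 mm when locked in. Origin: centre of its top face (48 mm above the timer's underside when out). Besides the key's travel the top gives 1 mm per 2 N, at most 4.5 mm, on a cushion spring
- timer_3_key (a joint): travel of that key in m: 0 = out, 0.008 = locked in. Push-lock: it stays put up to its breakaway force (tired: about 3 N, sound: about 11 N), then gives way with falling resistance; past 5.5 mm it clicks, runs in by itself to its stop and stays in (the top need be pushed down some 6 mm, 10 mm bring 4 N again). A sound key let go in time springs back
- timer_4: one of four outwardly identical kitchen timers (numbers arbitrary): loose white upright puck, 54 mm across, 36 mm high to its steel top ring, about 0.2 kg, red key on top. Origin: centre of the underside; z up; small dark display on its -x side. Grip it by the white wall, at any yaw. Two of the four have tired keys; neither looks nor number tell which
- timer_4_cap: red key top of that timer: flat disc 34 mm across, white centre, 12 mm proud of the steel ring when out, 4 mm when locked in. Origin: centre of its top face (48 mm above the timer's underside when out). Besides the key's travel the top gives 1 mm per 2 N, at most 4.5 mm, on a cushion spring
- timer_4_key (a joint): travel of that key in m: 0 = out, 0.008 = locked in. Push-lock: it stays put up to its breakaway force (tired: about 3 N, sound: about 11 N), then gives way with falling resistance; past 5.5 mm it clicks, runs in by itself to its stop and stays in (the top need be pushed down some 6 mm, 10 mm bring 4 N again). A sound key let go in time springs back
- board: wooden chopping board, 200 (its x) x 270 (its y) x 22 mm, lying flat and fixed. Origin: centre of the underside; its top is 21 mm higher
- salt_shaker: bystander, loose: salt shaker with grey metal cap, 44 x 44 x 90 mm, standing upright; origin: centre of the underside
- honey_jar: bystander, loose: honey jar with black lid, 64 x 64 x 99 mm, standing upright; origin: centre of the underside
- spice_jar: bystander, loose: spice jar with yellow lid, 45 x 45 x 100 mm, standing upright; origin: centre of the underside
Mind the look-alikes: they are no part of the job. Leave any purple look-alike of the timer_2 alone.

How it is judged:
At the end, for the whole second after the job is handed in: Two timers have their keys locked in (over 6.5 mm) and stand wholly on the board (centre within 73 mm along its x and 108 mm along its y of the board's centre); the keys of the other two are out (under 2 mm) and these are within 30 mm of their start. All upright (0.1 rad) and at rest (((value of joint each of timer_1_key, timer_2_key above 0.0065 m and x of timer_1 in the frame of board between -0.073 and 0.073 m and y of timer_1 in the frame of board between -0.108 and 0.108 m and z of timer_1 in the frame of board between 0.017 and 0.028 m and x of timer_2 in the frame of board between -0.073 and 0.073 m and y of timer_2 in the frame of board between -0.108 and 0.108 m and z of timer_2 in the frame of board between 0.017 and 0.028 m and value of joint each of timer_3_key, timer_4_key below 0.002 m and distance of each of timer_3, timer_4 from where it was at the start of the episode below 0.03 m) or (value of joint each of timer_1_key, timer_3_key above 0.0065 m and x of timer_1 in the frame of board between -0.073 and 0.073 m and y of timer_1 in the frame of board between -0.108 and 0.108 m and z of timer_1 in the frame of board between 0.017 and 0.028 m and value of joint each of timer_2_key, timer_4_key below 0.002 m and distance of each of timer_2, timer_4 from where it was at the start of the episode below 0.03 m and x of timer_3 in the frame of board between -0.073 and 0.073 m and y of timer_3 in the frame of board between -0.108 and 0.108 m and z of timer_3 in the frame of board between 0.017 and 0.028 m) or (value of joint each of timer_1_key, timer_4_key above 0.0065 m and x of timer_1 in the frame of board between -0.073 and 0.073 m and y of timer_1 in the frame of board between -0.108 and 0.108 m and z of timer_1 in the frame of board between 0.017 and 0.028 m and value of joint each of timer_2_key, timer_3_key below 0.002 m and distance of each of timer_2, timer_3 from where it was at the start of the episode below 0.03 m and x of timer_4 in the frame of board between -0.073 and 0.073 m and y of timer_4 in the frame of board between -0.108 and 0.108 m and z of timer_4 in the frame of board between 0.017 and 0.028 m) or (value of joint each of timer_1_key, timer_4_key below 0.002 m and distance of each of timer_1, timer_4 from where it was at the start of the episode below 0.03 m and value of joint each of timer_2_key, timer_3_key above 0.0065 m and x of timer_2 in the frame of board between -0.073 and 0.073 m and y of timer_2 in the frame of board between -0.108 and 0.108 m and z of timer_2 in the frame of board between 0.017 and 0.028 m and x of timer_3 in the frame of board between -0.073 and 0.073 m and y of timer_3 in the frame of board between -0.108 and 0.108 m and z of timer_3 in the frame of board between 0.017 and 0.028 m) or (value of joint each of timer_1_key, timer_3_key below 0.002 m and distance of each of timer_1, timer_3 from where it was at the start of the episode below 0.03 m and value of joint each of timer_2_key, timer_4_key above 0.0065 m and x of timer_2 in the frame of board between -0.073 and 0.073 m and y of timer_2 in the frame of board between -0.108 and 0.108 m and z of timer_2 in the frame of board between 0.017 and 0.028 m and x of timer_4 in the frame of board between -0.073 and 0.073 m and y of timer_4 in the frame of board between -0.108 and 0.108 m and z of timer_4 in the frame of board between 0.017 and 0.028 m) or (value of joint each of timer_1_key, timer_2_key below 0.002 m and distance of each of timer_1, timer_2 from where it was at the start of the episode below 0.03 m and value of joint each of timer_3_key, timer_4_key above 0.0065 m and x of timer_3 in the frame of board between -0.073 and 0.073 m and y of timer_3 in the frame of board between -0.108 and 0.108 m and z of timer_3 in the frame of board between 0.017 and 0.028 m and x of timer_4 in the frame of board between -0.073 and 0.073 m and y of timer_4 in the frame of board between -0.108 and 0.108 m and z of timer_4 in the frame of board between 0.017 and 0.028 m)) and angle between each of timer_1, timer_2, timer_3, timer_4's own z axis and vertical below 0.1 rad and linear speed of each of timer_1, timer_2, timer_3, timer_4 below 0.02 m/s); the robot touches nothing.
It fails at once if a key is pressed with more than 8 N (contact force between any of timer_1_cap, timer_2_cap, timer_3_cap, timer_4_cap and anything else above 8 N).
It fails at once if a timer is tipped by more than 0.6 rad (angle between any of timer_1, timer_2, timer_3, timer_4's own z axis and vertical above 0.6 rad).
It fails at once if a bystander is pushed more than 30 mm or tipped by more than 0.3 rad (distance of any of salt_shaker, honey_jar, spice_jar from where it was at the start of the episode above 0.03 m or angle between any of salt_shaker, honey_jar, spice_jar's own z axis and vertical above 0.3 rad).
It also fails if it takes over 70 s, if anything falls off the work surface, if the arm or the gripper's body presses on something with over 40 N, if the wrist force passes 120 N, or if a joint passes its speed limit or range.

## Working session

There is one attempt and no reset: what is moved stays moved. The work goes in short steps, Python scripts to look and compute and a tool call to move; the robot and the scene stay as the last step left them, time stands still between calls to the robot, and variables do not carry over. Pictures are saved under pics/ and viewed, at most 10 in all, crops included, and the job is handed in when it is done.

Besides the shell and the picture viewer there is one more tool, called after "Call:" in YAML: its name, and indented under it one key for each argument. apply_moves: Moves the arm, as the interface text tells. Its arguments: {"type":"object","properties":{"targets":{"type":"array"}},"required":["targets"]}

```bash
mkdir -p pics
python3 - <<'E'
from plant import *
import cv2,numpy as np
print(get_state())
for n in("top","side"):
    c=read_camera(n); cv2.imwrite(f"pics/{n}0.png",c["image"]); print(n,c["intrinsics"],c["position"],c["rotation"])
E
```

```text
{'time_s': 0.0, 'q': array([9.53311380e-01, 1.04683674e-01, 9.64831368e-02, 1.56390476e+00,
       3.94327451e-06, 1.35312061e+00]), 'dq': array([ 0.0018391 ,  0.00127918, -0.00129977, -0.00110832,  0.00013648,
       -0.00037575]), 'tau': array([-1.59282004e-03, -5.56925440e+01,  5.03653121e+01,  1.66987139e-02,
       -4.35291222e-04,  2.16400849e-05]), 'eef_pos': array([0.23332773, 0.55241711, 0.23053911]), 'orientation': array([-6.23738186e-01, -3.07850511e+00,  1.87662150e-03]), 'contact_force': array([0.07535484, 0.82591805, 0.07297304]), 'wrist_torque': array([ 0.04529263, -0.03012915,  0.05525989]), 'grasp_force': 0.0, 'width': 0.08541042668435034}
top [[496.94464103   0.         261.06997208]
 [  0.         496.94464103 191.85676637]
 [  0.           0.           1.        ]] [0.35936655 0.28278535 1.33138636] [-2.12937725  2.18762187 -0.12385044]
side [[476.94204709   0.         258.23154445]
 [  0.         476.94204709 184.42216416]
 [  0.           0.           1.        ]] [ 0.41547403 -0.91552289  0.82470228] [-2.14630788  0.07574624 -0.05990168]
```

View pics/top0.png

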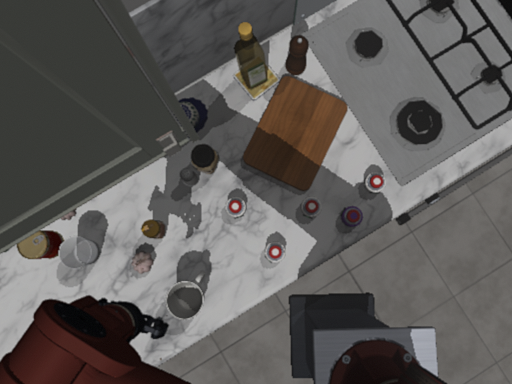

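View pics/side0.png

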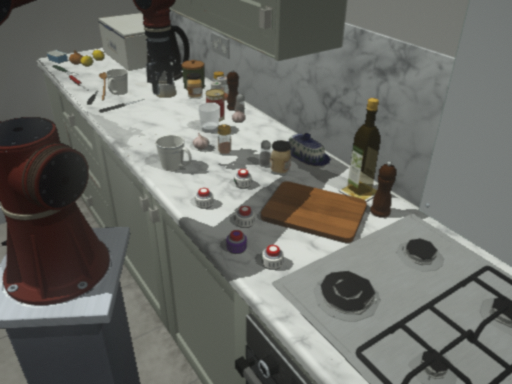

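The top view shows four red-key timers at about (235,207), (275,252), (311,206) and (376,182). The purple look-alike is at (352,216) and the board is around (295,132).

```bash
cat > h.py <<'E'
from plant import *
import cv2,numpy as np
from scipy.spatial.transform import Rotation as R
def ray(c,uv,fish=False):
    K=c["intrinsics"]; x=(np.array(uv,float)-K[:2,2])/[K[0,0],K[1,1]]
    if fish:
        r=np.linalg.norm(x); d=np.r_[x/max(r,1e-9)*np.sin(r),np.cos(r)]
    else: d=np.r_[x,1]
    rot=np.array(c["rotation"]); M=rot if rot.shape==(3,3) else R.from_rotvec(rot).as_matrix()
    return M@d
def plane(c,uv,z,fish=False):
    d=ray(c,uv,fish); p=np.array(c["position"]); return p+d*(z-p[2])/d[2]
def red(im):
    h=cv2.cvtColor(im,cv2.COLOR_BGR2HSV)
    m=cv2.inRange(h,(0,110,60),(8,255,255))|cv2.inRange(h,(172,110,60),(180,255,255))
    m=cv2.morphologyEx(m,cv2.MORPH_CLOSE,np.ones((5,5)))
    n,l,s,ce=cv2.connectedComponentsWithStats(m)
    return [(ce[i],s[i]) for i in range(1,n)]
E
python3 - <<'E'
from h import *
np.set_printoptions(precision=4,suppress=True)
for n in("top","side"):
    c=read_camera(n)
    for ce,s in red(c["image"]):
        if 40<s[4]<600: print(n,ce,s,plane(c,ce,.047))
    if n=="top":
        h=cv2.cvtColor(c["image"],cv2.COLOR_BGR2HSV)
        sub=c["image"]
        m=cv2.inRange(h,(5,90,30),(18,255,255)); m=cv2.morphologyEx(m,cv2.MORPH_OPEN,np.ones((5,5)))
        k,l,s,ce=cv2.connectedComponentsWithStats(m)
        i=l[132,295]; ct=max(cv2.findContours((l==i).astype('u1'),0,1)[0],key=cv2.contourArea)
        b=cv2.boxPoints(cv2.minAreaRect(ct)); print(s[i]); print(np.array([plane(c,q,.021) for q in b]))
        for nm,uv,z in[("honey",(204,156),.099),("salt",(188,178),.09),("purple",(352,216),.045),("glass?",(152,229),.1),("mug",(185,298),.09)]: print(nm,plane(c,uv,z))
    big=cv2.resize(c["image"][80:280,160:420] if n=="top" else c["image"][100:280,140:400],None,fx=3,fy=3,interpolation=cv2.INTER_CUBIC)
    cv2.imwrite(f"pics/{n}big.png",big)
E
```

```text
top [376.0105 181.2947] [370 175  13  13  95] [ 0.5316 -0.0147  0.047 ]
top [234.7931 205.8966] [229 200  13  13  87] [0.4773 0.3546 0.047 ]
top [311.5068 205.8904] [306 200  12  12  73] [0.4719 0.1557 0.047 ]
top [353.1867 215.44  ] [348 210  12  12  75] [0.4442 0.049  0.047 ]
top [274.7931 251.5287] [269 246  12  12  87] [0.357  0.2544 0.047 ]
top [ 48.1951 255.7073] [ 40 253  15   5  41] [0.3618 0.8366 0.047 ]
[ 244   76  103  114 7102]
[[0.6003 0.339  0.021 ]
 [0.8427 0.2171 0.021 ]
 [0.7478 0.0402 0.021 ]
 [0.5094 0.1648 0.021 ]]
honey [0.6008 0.4267 0.099 ]
salt [0.5472 0.469  0.09  ]
purple [0.4429 0.0518 0.045 ]
glass? [0.4205 0.5578 0.1   ]
mug [0.2497 0.4791 0.09  ]
side [220.2927 105.9268] [215 100   8  16  41] [0.4125 0.8594 0.047 ]
side [ 25.8843 142.405 ] [  0 126  55  26 121] [-0.2526  0.5845  0.047 ]
side [ 24.7006 166.6599] [  9 144  47  38 344] [-0.2039  0.4204  0.047 ]
side [ 46.5306 159.6122] [ 38 150  22  22  49] [-0.1491  0.4615  0.047 ]
side [203.381  192.7143] [199 189  10   7  42] [0.3564 0.2418 0.047 ]
side [245.1111 211.6222] [240 207  10   8  45] [0.4724 0.142  0.047 ]
side [236.0978 235.2391] [231 231  11  10  92] [0.4437 0.0412 0.047 ]
side [272.3977 250.625 ] [267 245  13  11  88] [ 0.5307 -0.0241  0.047 ]
side [ 30.1958 293.0632] [ 11 280  52  22 475] [-0.0152 -0.1312  0.047 ]
```

View pics/topbig.png

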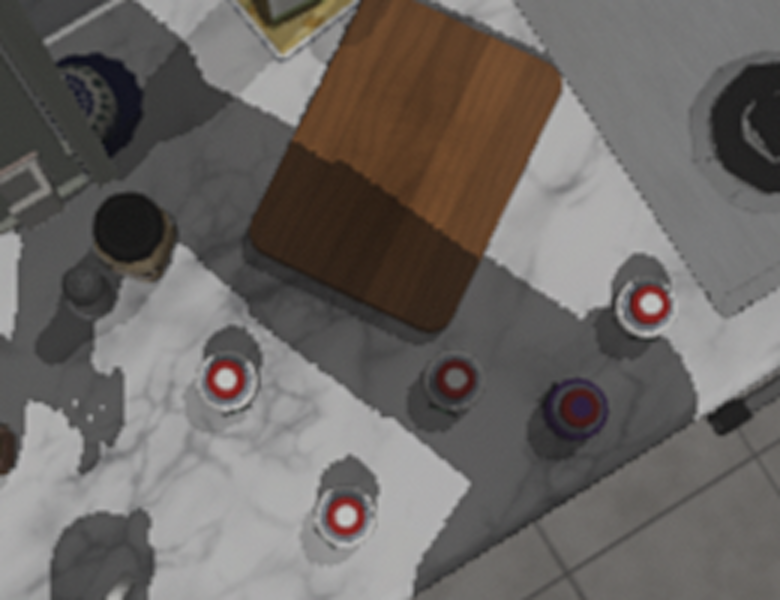

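The zoomed view confirms four red-key timers, one purple look-alike and the board; honey and salt stand to the left, clear of the timers. First I turn the tool to line up with the world axes and move towards timer B.

Call:
apply_moves:
  targets:
    - {"travel": [-0.5, -0.15, 0.1], "dr": [0, 0, -0.06], "jaw": -1}
    - {"travel": [-1, -0.29, 0.2], "dr": [0, 0, -0.12], "jaw": -1}
    - {"travel": [-1, -0.29, 0.2], "dr": [0, 0, -0.2], "jaw": -1}
    - {"travel": [-1, -0.29, 0.2], "dr": [0, 0, -0.2], "jaw": -1}
    - {"travel": [-1, -0.29, 0.2], "dr": [0, 0, -0.2], "jaw": -1}

```text
time_s: 0.62
eef_pos: [0.2988, 0.4996, 0.2149]
orientation: [0.001, -3.141, 0.001]
contact_force: [-0.2, 0.5, 0.8]
width: 0.0255
grasp_force: 0.0
```

```bash
cat >> h.py <<'E'
np.set_printoptions(precision=4,suppress=True)
def rel(*p):
    s=get_state(); M=R.from_rotvec(s["orientation"]).as_matrix()
    print("t",s["time_s"],"pos",s["eef_pos"],"q6",s["q"][5],"w",s["width"],"F",s["contact_force"]); print(M)
    for t in p: print(t,"->travel units",M.T@(np.array(t)-s["eef_pos"])/.08)
E
python3 -c "
from h import *
rel([.477,.355,.15])"
```

```text
t 0.6167 pos [0.2988 0.4996 0.2149] q6 0.8065671693081327 w 0.02553556418988097 F [-0.2417  0.4526  0.7602]
[[-1.     -0.0007 -0.0004]
 [-0.0007  1.     -0.0004]
 [ 0.0004 -0.0004 -1.    ]]
[0.477, 0.355, 0.15] ->travel units [-2.2271 -1.8082  0.8116]
```

Call:
apply_moves:
  targets:
    - {"travel": [-0.5, -0.4, 0.1], "dr": [0, 0, 0], "jaw": -1}
    - {"travel": [-1, -0.8, 0.2], "dr": [0, 0, 0], "jaw": -1}
    - {"travel": [-1, -0.85, 0.3], "dr": [0, 0, 0], "jaw": -1}

```text
time_s: 0.87
eef_pos: [0.3807, 0.4311, 0.1919]
orientation: [0.003, 3.139, 0.001]
contact_force: [0.0, -0.4, -0.0]
width: 0.0001
grasp_force: 0.0
```

Call:
apply_moves:
  targets:
    - {"travel": [-0.5, -0.4, 0.1], "dr": [0, 0, 0], "jaw": -1}
    - {"travel": [-1, -0.8, 0.4], "dr": [0, 0, 0], "jaw": -1}
    - {"travel": [-1, -0.9, 0.5], "dr": [0, 0, 0], "jaw": -1}
    - {"travel": [-1, -0.9, 0.5], "dr": [0, 0, 0], "jaw": -1}

```text
time_s: 1.2
eef_pos: [0.4598, 0.3563, 0.1475]
orientation: [-0.009, -3.138, 0.005]
contact_force: [-1.0, -0.6, -0.5]
width: 0.0
grasp_force: 0.0
```

```bash
cat >> h.py <<'E'
def look(name=None,z=.048):
    c=read_camera("wrist")
    if name: cv2.imwrite(f"pics/{name}.png",c["image"])
    for ce,s in red(c["image"]):
        if s[4]>80: print("red",ce,s,plane(c,ce,z,True))
    return c
E
python3 -c "
from h import *
c=look('w1'); print(c['intrinsics'],c['position'],c['rotation'])
rel([.477,.355,.06])"
```

```text
red [137.0513  80.4158] [118  62  39  38 760] [0.3574 0.255  0.048 ]
red [ 64.5172 206.1324] [ 51 192  29  30 408] [0.4712 0.1578 0.048 ]
red [254.138  210.6177] [236 193  37  38 790] [0.4745 0.3531 0.048 ]
[[297.3186   0.     256.7352]
 [  0.     297.3186 194.8415]
 [  0.       0.       1.    ]] [0.3769 0.3567 0.2912] [2.0469 2.0365 0.3345]
t 1.25 pos [0.4585 0.3581 0.1491] q6 0.44351249882522237 w 0.0002225355008720116 F [-0.5059  0.6657  0.7071]
[[-1.      0.005  -0.003 ]
 [ 0.005   1.     -0.0016]
 [ 0.003  -0.0016 -1.    ]]
[0.477, 0.355, 0.06] ->travel units [-0.2344 -0.0364  1.1131]
```

View pics/w1.png

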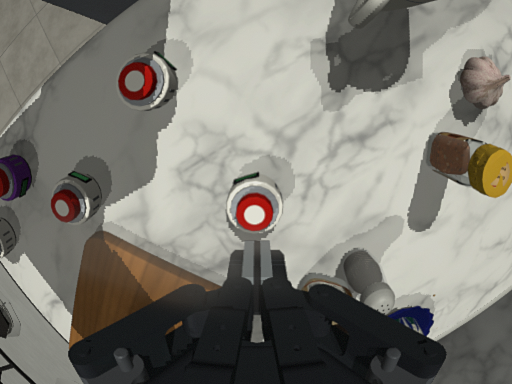

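The wrist picture shows timer B's cap at (254,211), at (0.475, 0.354), which agrees with the top view to 2 mm. C and D agree as well. Next I descend over B.

Call:
apply_moves:
  targets:
    - {"travel": [-0.2, -0.05, 0.4], "dr": [0, 0, 0], "jaw": -1}
    - {"travel": [-0.2, -0.05, 0.8], "dr": [0, 0, 0], "jaw": -1}
    - {"travel": [-0.2, -0.05, 1], "dr": [0, 0, 0], "jaw": -1}
    - {"travel": [-0.2, -0.05, 1], "dr": [0, 0, 0], "jaw": -1}
    - {"travel": [-0.2, -0.05, 1], "dr": [0, 0, 0], "jaw": -1}

```text
time_s: 1.67
eef_pos: [0.4732, 0.3571, 0.0715]
orientation: [0.001, -3.141, 0.0]
contact_force: [-0.6, 0.4, 0.2]
width: 0.0002
grasp_force: 0.0
```

Call:
apply_moves:
  targets:
    - {"travel": [0, 0, 0.15], "dr": [0, 0, 0], "jaw": -1}
    - {"travel": [0, 0, 0.18], "dr": [0, 0, 0], "jaw": -1}
    - {"travel": [0, 0, 0.18], "dr": [0, 0, 0], "jaw": -1}
    - {"travel": [0, 0, 0.18], "dr": [0, 0, 0], "jaw": -1}

```text
time_s: 2.0
eef_pos: [0.4744, 0.3565, 0.0576]
orientation: [-0.0, 3.141, 0.001]
contact_force: [0.4, -0.2, 0.2]
width: 0.0001
grasp_force: 0.0
```

Call:
apply_moves:
  targets:
    - {"travel": [0, 0, 0], "dr": [0, 0, 0], "jaw": -1}
    - {"travel": [0, 0, 0], "dr": [0, 0, 0], "jaw": -1}
    - {"travel": [0, 0, 0], "dr": [0, 0, 0], "jaw": -1}

```text
time_s: 2.25
eef_pos: [0.4745, 0.3563, 0.0573]
orientation: [-0.0, 3.141, 0.0]
contact_force: [0.8, 0.2, -0.0]
width: 0.0002
grasp_force: 0.0
```

Call:
apply_moves:
  targets:
    - {"travel": [0, 0, 0.06], "dr": [0, 0, 0], "jaw": -1}
    - {"travel": [0, 0, 0.1], "dr": [0, 0, 0], "jaw": -1}
    - {"travel": [0, 0, 0.125], "dr": [0, 0, 0], "jaw": -1}
    - {"travel": [0, 0, 0.125], "dr": [0, 0, 0], "jaw": -1}
    - {"travel": [0, 0, 0.125], "dr": [0, 0, 0], "jaw": -1}

```text
time_s: 2.67
eef_pos: [0.4742, 0.3562, 0.047]
orientation: [0.0, -3.142, 0.0]
contact_force: [-0.6, -0.0, 2.8]
width: 0.0002
grasp_force: 1.1
```

Call:
apply_moves:
  targets:
    - {"travel": [0, 0, 0.006], "dr": [0, 0, 0], "jaw": -1}
    - {"travel": [0, 0, 0.012], "dr": [0, 0, 0], "jaw": -1}
    - {"travel": [0, 0, 0.012], "dr": [0, 0, 0], "jaw": -1}
    - {"travel": [0, 0, 0.012], "dr": [0, 0, 0], "jaw": -1}

```text
time_s: 3.0
eef_pos: [0.4742, 0.3562, 0.0461]
orientation: [-0.0, 3.142, -0.0]
contact_force: [-1.5, -1.0, 3.7]
width: -0.0002
grasp_force: 2.0
```

Call:
apply_moves:
  targets:
    - {"travel": [0, 0, 0.004], "dr": [0, 0, 0], "jaw": -1}
    - {"travel": [0, 0, 0.008], "dr": [0, 0, 0], "jaw": -1}
    - {"travel": [0, 0, 0.008], "dr": [0, 0, 0], "jaw": -1}
    - {"travel": [0, 0, 0.008], "dr": [0, 0, 0], "jaw": -1}

```text
time_s: 3.33
eef_pos: [0.4742, 0.3563, 0.0454]
orientation: [-0.0, 3.142, 0.0]
contact_force: [-0.9, -2.2, 5.2]
width: -0.0001
grasp_force: 2.6
```

Call:
apply_moves:
  targets:
    - {"travel": [0, 0, 0], "dr": [0, 0, 0], "jaw": -1}
    - {"travel": [0, 0, 0], "dr": [0, 0, 0], "jaw": -1}

```text
time_s: 3.5
eef_pos: [0.4743, 0.3562, 0.0455]
orientation: [-0.0, 3.141, 0.0]
contact_force: [-1.2, -1.6, 6.7]
width: -0.0
grasp_force: 2.6
```

B holds at 5 N, so it is sound. On to D at (0.357, 0.255).

Call:
apply_moves:
  targets:
    - {"travel": [0, 0, -0.25], "dr": [0, 0, 0], "jaw": -1}
    - {"travel": [0.4, -0.3, -0.4], "dr": [0, 0, 0], "jaw": -1}
    - {"travel": [0.75, -0.65, -0.4], "dr": [0, 0, 0], "jaw": -1}

```text
time_s: 3.75
eef_pos: [0.415, 0.3049, 0.0783]
orientation: [-0.002, 3.14, 0.001]
contact_force: [-0.2, -0.3, 1.7]
width: 0.0001
grasp_force: 0.0
```

Call:
apply_moves:
  targets:
    - {"travel": [0.4, -0.3, 0], "dr": [0, 0, 0], "jaw": -1}
    - {"travel": [0.72, -0.62, 0.1], "dr": [0, 0, 0], "jaw": -1}
    - {"travel": [0.72, -0.62, 0.25], "dr": [0, 0, 0], "jaw": -1}
    - {"travel": [0.72, -0.62, 0.25], "dr": [0, 0, 0], "jaw": -1}
    - {"travel": [0.72, -0.62, 0.25], "dr": [0, 0, 0], "jaw": -1}

```text
time_s: 4.17
eef_pos: [0.3569, 0.2547, 0.0573]
orientation: [0.0, 3.141, 0.001]
contact_force: [0.1, 0.7, 0.4]
width: 0.0002
grasp_force: 0.0
```

Call:
apply_moves:
  targets:
    - {"travel": [0, 0, 0.06], "dr": [0, 0, 0], "jaw": -1}
    - {"travel": [0, 0, 0.1], "dr": [0, 0, 0], "jaw": -1}
    - {"travel": [0, 0, 0.125], "dr": [0, 0, 0], "jaw": -1}
    - {"travel": [0, 0, 0.125], "dr": [0, 0, 0], "jaw": -1}
    - {"travel": [0, 0, 0.125], "dr": [0, 0, 0], "jaw": -1}

```text
time_s: 4.58
eef_pos: [0.3571, 0.2549, 0.0474]
orientation: [-0.001, 3.141, 0.0]
contact_force: [0.2, 0.3, 1.6]
width: -0.0
grasp_force: 0.6
```

Call:
apply_moves:
  targets:
    - {"travel": [0, 0, 0.01], "dr": [0, 0, 0], "jaw": -1}
    - {"travel": [0, 0, 0.02], "dr": [0, 0, 0], "jaw": -1}
    - {"travel": [0, 0, 0.02], "dr": [0, 0, 0], "jaw": -1}
    - {"travel": [0, 0, 0.02], "dr": [0, 0, 0], "jaw": -1}

```text
time_s: 4.92
eef_pos: [0.3571, 0.2549, 0.0461]
orientation: [-0.0, 3.141, 0.001]
contact_force: [1.9, 1.2, 3.8]
width: -0.0
grasp_force: 1.9
```

Call:
apply_moves:
  targets:
    - {"travel": [0, 0, 0.004], "dr": [0, 0, 0], "jaw": -1}
    - {"travel": [0, 0, 0.008], "dr": [0, 0, 0], "jaw": -1}
    - {"travel": [0, 0, 0.008], "dr": [0, 0, 0], "jaw": -1}
    - {"travel": [0, 0, 0.008], "dr": [0, 0, 0], "jaw": -1}

```text
time_s: 5.25
eef_pos: [0.357, 0.2548, 0.0454]
orientation: [-0.0, 3.141, 0.001]
contact_force: [1.6, 3.3, 4.6]
width: 0.0001
grasp_force: 2.6
```

Call:
apply_moves:
  targets:
    - {"travel": [0, 0, 0], "dr": [0, 0, 0], "jaw": -1}
    - {"travel": [0, 0, 0], "dr": [0, 0, 0], "jaw": -1}

```text
time_s: 5.42
eef_pos: [0.3571, 0.2548, 0.0454]
orientation: [-0.0, 3.141, 0.001]
contact_force: [1.7, 2.5, 4.3]
width: -0.0
grasp_force: 2.6
```

D holds too, so it is sound. On to C at (0.471, 0.157).

Call:
apply_moves:
  targets:
    - {"travel": [0, 0, -0.25], "dr": [0, 0, 0], "jaw": -1}
    - {"travel": [-0.4, -0.3, -0.4], "dr": [0, 0, 0], "jaw": -1}
    - {"travel": [-0.73, -0.62, -0.4], "dr": [0, 0, 0], "jaw": -1}

```text
time_s: 5.67
eef_pos: [0.4162, 0.2053, 0.079]
orientation: [-0.006, 3.139, 0.0]
contact_force: [2.3, 0.3, 0.9]
width: -0.0002
grasp_force: 0.0
```

Call:
apply_moves:
  targets:
    - {"travel": [-0.4, -0.3, 0], "dr": [0, 0, 0], "jaw": -1}
    - {"travel": [-0.7, -0.6, 0.1], "dr": [0, 0, 0], "jaw": -1}
    - {"travel": [-0.7, -0.6, 0.25], "dr": [0, 0, 0], "jaw": -1}
    - {"travel": [-0.7, -0.6, 0.25], "dr": [0, 0, 0], "jaw": -1}
    - {"travel": [-0.7, -0.6, 0.25], "dr": [0, 0, 0], "jaw": -1}

```text
time_s: 6.08
eef_pos: [0.4692, 0.157, 0.0557]
orientation: [-0.001, -3.138, 0.0]
contact_force: [-0.2, -0.4, 0.2]
width: 0.0003
grasp_force: 0.0
```

Call:
apply_moves:
  targets:
    - {"travel": [0, 0, 0.06], "dr": [0, 0, 0], "jaw": -1}
    - {"travel": [0, 0, 0.1], "dr": [0, 0, 0], "jaw": -1}
    - {"travel": [0, 0, 0.125], "dr": [0, 0, 0], "jaw": -1}
    - {"travel": [0, 0, 0.125], "dr": [0, 0, 0], "jaw": -1}
    - {"travel": [0, 0, 0.125], "dr": [0, 0, 0], "jaw": -1}

```text
time_s: 6.5
eef_pos: [0.4708, 0.1576, 0.0473]
orientation: [-0.002, 3.141, 0.001]
contact_force: [-0.8, 0.5, 1.5]
width: -0.0
grasp_force: 0.7
```

Call:
apply_moves:
  targets:
    - {"travel": [0, 0, 0.01], "dr": [0, 0, 0], "jaw": -1}
    - {"travel": [0, 0, 0.02], "dr": [0, 0, 0], "jaw": -1}
    - {"travel": [0, 0, 0.02], "dr": [0, 0, 0], "jaw": -1}
    - {"travel": [0, 0, 0.02], "dr": [0, 0, 0], "jaw": -1}

```text
time_s: 6.83
eef_pos: [0.4712, 0.1571, 0.0456]
orientation: [-0.0, 3.141, 0.0]
contact_force: [-0.4, 1.0, 1.1]
width: 0.0002
grasp_force: 0.9
```

Call:
apply_moves:
  targets:
    - {"travel": [0, 0, 0.004], "dr": [0, 0, 0], "jaw": -1}
    - {"travel": [0, 0, 0.006], "dr": [0, 0, 0], "jaw": -1}
    - {"travel": [0, 0, 0.006], "dr": [0, 0, 0], "jaw": -1}
    - {"travel": [0, 0, 0.006], "dr": [0, 0, 0], "jaw": -1}

```text
time_s: 7.17
eef_pos: [0.4712, 0.157, 0.045]
orientation: [-0.0, 3.141, 0.0]
contact_force: [0.8, 0.3, 1.4]
width: -0.0002
grasp_force: 0.7
```

The force dropped, so C is tired. I push it through the click.

Call:
apply_moves:
  targets:
    - {"travel": [0, 0, 0.03], "dr": [0, 0, 0], "jaw": -1}
    - {"travel": [0, 0, 0.05], "dr": [0, 0, 0], "jaw": -1}
    - {"travel": [0, 0, 0.07], "dr": [0, 0, 0], "jaw": -1}
    - {"travel": [0, 0, 0.075], "dr": [0, 0, 0], "jaw": -1}
    - {"travel": [0, 0, 0.075], "dr": [0, 0, 0], "jaw": -1}
    - {"travel": [0, 0, 0.075], "dr": [0, 0, 0], "jaw": -1}

```text
time_s: 7.67
eef_pos: [0.471, 0.1569, 0.039]
orientation: [0.0, -3.141, 0.0]
contact_force: [-1.8, -1.3, 2.1]
width: 0.0004
grasp_force: 1.0
```

C is locked in. Next is A; I look from close by on the way.

Call:
apply_moves:
  targets:
    - {"travel": [0, 0, -0.3], "dr": [0, 0, 0], "jaw": -1}
    - {"travel": [-0.2, -0.5, -0.7], "dr": [0, 0, 0], "jaw": -1}
    - {"travel": [-0.3, -1, -0.9], "dr": [0, 0, 0], "jaw": -1}

```text
time_s: 7.92
eef_pos: [0.4927, 0.0899, 0.107]
orientation: [-0.007, 3.14, 0.001]
contact_force: [1.9, -0.7, 0.3]
width: -0.0003
grasp_force: 0.0
```

Call:
apply_moves:
  targets:
    - {"travel": [-0.2, -0.5, 0], "dr": [0, 0, 0], "jaw": -1}
    - {"travel": [-0.3, -1, 0], "dr": [0, 0, 0], "jaw": -1}
    - {"travel": [-0.3, -1, 0], "dr": [0, 0, 0], "jaw": -1}
    - {"travel": [-0.3, -1, 0], "dr": [0, 0, 0], "jaw": -1}

```text
time_s: 8.25
eef_pos: [0.5165, 0.0071, 0.1051]
orientation: [-0.006, -3.142, -0.0]
contact_force: [-0.5, -0.8, -0.0]
width: -0.0004
grasp_force: 0.0
```

```bash
python3 -c "
from h import *
c=look('w2')
rel([.531,-.016,.056])"
```

```text
red [314.3947 113.6769] [ 291   91   49   48 1272] [0.4444 0.0458 0.048 ]
red [435.1871 155.4168] [420 136  33  40 727] [0.4703 0.1457 0.048 ]
red [225.7671 227.6696] [ 204  208   43   44 1035] [ 0.5282 -0.0166  0.048 ]
t 8.3 pos [0.5161 0.0086 0.105 ] q6 -0.23561318748893975 w -0.0001631673350094529 F [ 1.0231  1.2462 -0.023 ]
[[-1.      0.0018 -0.0005]
 [ 0.0018  1.      0.0005]
 [ 0.0005  0.0005 -1.    ]]
[0.531, -0.016, 0.056] ->travel units [-0.1873 -0.3071  0.6123]
```

View pics/w2.png

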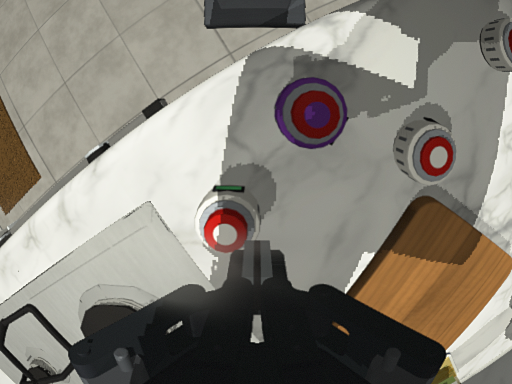

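The wrist picture shows timer A's cap at (226,228), at about (0.530, -0.016). The purple look-alike is at (314,114), and C's key sits lower than before at (435,155).

Call:
apply_moves:
  targets:
    - {"travel": [-0.175, -0.305, 0.25], "dr": [0, 0, 0], "jaw": -1}
    - {"travel": [-0.175, -0.305, 0.5], "dr": [0, 0, 0], "jaw": -1}
    - {"travel": [-0.175, -0.305, 0.61], "dr": [0, 0, 0], "jaw": -1}
    - {"travel": [-0.175, -0.305, 0.61], "dr": [0, 0, 0], "jaw": -1}
    - {"travel": [-0.175, -0.305, 0.61], "dr": [0, 0, 0], "jaw": -1}

```text
time_s: 8.72
eef_pos: [0.5295, -0.0138, 0.0563]
orientation: [0.003, -3.14, -0.001]
contact_force: [0.2, 0.5, 0.4]
width: -0.0
grasp_force: 0.0
```

Call:
apply_moves:
  targets:
    - {"travel": [0, 0, 0.05], "dr": [0, 0, 0], "jaw": -1}
    - {"travel": [0, 0, 0.09], "dr": [0, 0, 0], "jaw": -1}
    - {"travel": [0, 0, 0.11], "dr": [0, 0, 0], "jaw": -1}
    - {"travel": [0, 0, 0.11], "dr": [0, 0, 0], "jaw": -1}
    - {"travel": [0, 0, 0.11], "dr": [0, 0, 0], "jaw": -1}

```text
time_s: 9.13
eef_pos: [0.5303, -0.0151, 0.0479]
orientation: [-0.0, 3.141, 0.0]
contact_force: [0.1, 0.5, 1.0]
width: -0.0002
grasp_force: 0.1
```

Call:
apply_moves:
  targets:
    - {"travel": [0, 0, 0.012], "dr": [0, 0, 0], "jaw": -1}
    - {"travel": [0, 0, 0.024], "dr": [0, 0, 0], "jaw": -1}
    - {"travel": [0, 0, 0.03], "dr": [0, 0, 0], "jaw": -1}
    - {"travel": [0, 0, 0.03], "dr": [0, 0, 0], "jaw": -1}
    - {"travel": [0, 0, 0.03], "dr": [0, 0, 0], "jaw": -1}

```text
time_s: 9.55
eef_pos: [0.5304, -0.0153, 0.0454]
orientation: [-0.0, 3.141, 0.0]
contact_force: [-0.1, 0.4, 1.7]
width: -0.0
grasp_force: 0.8
```

A gave way as well, so it is tired. I push it through.

Call:
apply_moves:
  targets:
    - {"travel": [0, 0, 0.03], "dr": [0, 0, 0], "jaw": -1}
    - {"travel": [0, 0, 0.05], "dr": [0, 0, 0], "jaw": -1}
    - {"travel": [0, 0, 0.07], "dr": [0, 0, 0], "jaw": -1}
    - {"travel": [0, 0, 0.08], "dr": [0, 0, 0], "jaw": -1}
    - {"travel": [0, 0, 0.08], "dr": [0, 0, 0], "jaw": -1}
    - {"travel": [0, 0, 0.08], "dr": [0, 0, 0], "jaw": -1}

```text
time_s: 10.05
eef_pos: [0.53, -0.0153, 0.0388]
orientation: [0.0, -3.141, 0.0]
contact_force: [-1.9, -0.7, 2.5]
width: -0.0002
grasp_force: 1.2
```

Call:
apply_moves:
  targets:
    - {"travel": [0, 0, -0.3], "dr": [0, 0, 0], "jaw": -1}
    - {"travel": [0, 0, -0.6], "dr": [0, 0, 0], "jaw": 1}
    - {"travel": [0, 0, -0.6], "dr": [0, 0, 0], "jaw": 1}
    - {"travel": [0, 0, -0.6], "dr": [0, 0, 0], "jaw": 1}
    - {"travel": [0, 0, -0.6], "dr": [0, 0, 0], "jaw": 1}
    - {"travel": [0, 0, -0.6], "dr": [0, 0, 0], "jaw": 1}
    - {"travel": [0, 0, -0.6], "dr": [0, 0, 0], "jaw": 1}
    - {"travel": [0, 0, -0.6], "dr": [0, 0, 0], "jaw": 1}
    - {"travel": [0, 0, -0.6], "dr": [0, 0, 0], "jaw": 1}
    - {"travel": [0, 0, -0.6], "dr": [0, 0, 0], "jaw": 1}

```text
time_s: 10.88
eef_pos: [0.5301, -0.0152, 0.0865]
orientation: [0.0, -3.141, -0.0]
contact_force: [-0.4, 0.5, -0.3]
width: 0.0852
grasp_force: 0.0
```

```bash
python3 -c "
from h import *
c=look(None,.040)
rel([.530,-.016,.004])"
```

```text
red [353.1563  97.0026] [ 328   71   53   53 1516] [0.445  0.0469 0.04  ]
red [470.2503 146.2172] [456 126  32  42 723] [0.4721 0.1504 0.04  ]
red [253.862  220.1849] [ 231  200   47   43 1087] [ 0.5309 -0.0177  0.04  ]
t 10.9333 pos [ 0.5301 -0.0152  0.0866] q6 -0.27579511137474255 w 0.08560377293285922 F [-0.5211 -0.3373 -0.1368]
[[-1.     -0.0002 -0.0003]
 [-0.0002  1.      0.0002]
 [ 0.0003  0.0002 -1.    ]]
[0.53, -0.016, 0.004] ->travel units [ 0.0012 -0.0103  1.0328]
```

Call:
apply_moves:
  targets:
    - {"travel": [0, -0.015, 0.3], "dr": [0, 0, 0], "jaw": 1}
    - {"travel": [0, -0.015, 0.6], "dr": [0, 0, 0], "jaw": 1}
    - {"travel": [0, -0.015, 0.85], "dr": [0, 0, 0], "jaw": 1}
    - {"travel": [0, -0.015, 1], "dr": [0, 0, 0], "jaw": 1}
    - {"travel": [0, -0.015, 1], "dr": [0, 0, 0], "jaw": 1}
    - {"travel": [0, -0.015, 1], "dr": [0, 0, 0], "jaw": 1}

```text
time_s: 11.43
eef_pos: [0.53, -0.0163, 0.0068]
orientation: [0.0, -3.141, -0.001]
contact_force: [0.4, -0.5, 1.0]
width: 0.0854
grasp_force: 0.0
```

Call:
apply_moves:
  targets:
    - {"travel": [0, 0, 0.02], "dr": [0, 0, 0], "jaw": -0.2}
    - {"travel": [0, 0, 0.02], "dr": [0, 0, 0], "jaw": -0.2}
    - {"travel": [0, 0, 0.02], "dr": [0, 0, 0], "jaw": -0.2}
    - {"travel": [0, 0, 0.02], "dr": [0, 0, 0], "jaw": -1}
    - {"travel": [0, 0, 0.02], "dr": [0, 0, 0], "jaw": -1}
    - {"travel": [0, 0, 0.02], "dr": [0, 0, 0], "jaw": -1}
    - {"travel": [0, 0, 0.02], "dr": [0, 0, 0], "jaw": -1}
    - {"travel": [0, 0, 0.02], "dr": [0, 0, 0], "jaw": -1}

```text
time_s: 12.1
eef_pos: [0.5314, -0.0167, 0.0069]
orientation: [-0.0, 3.139, -0.001]
contact_force: [-0.2, 0.1, 5.9]
width: 0.0525
grasp_force: 62.8
```

Call:
apply_moves:
  targets:
    - {"travel": [0, 0, -0.15], "dr": [0, 0, 0], "jaw": -1}
    - {"travel": [0, 0, -0.5], "dr": [0, 0, 0], "jaw": -1}
    - {"travel": [-0.1, 0.3, -0.85], "dr": [0, 0, 0], "jaw": -1}
    - {"travel": [-0.2, 0.7, -1], "dr": [0, 0, 0], "jaw": -1}
    - {"travel": [-0.3, 1, -1], "dr": [0, 0, 0], "jaw": -1}
    - {"travel": [-0.3, 1, -1], "dr": [0, 0, 0], "jaw": -1}

```text
time_s: 12.6
eef_pos: [0.556, 0.067, 0.0879]
orientation: [-0.005, 3.138, 0.002]
contact_force: [0.7, 0.5, -2.1]
width: 0.0523
grasp_force: 63.5
```

Call:
apply_moves:
  targets:
    - {"travel": [-0.1, 0.3, 0], "dr": [0, 0, 0], "jaw": -1}
    - {"travel": [-0.2, 0.7, 0], "dr": [0, 0, 0], "jaw": -1}
    - {"travel": [-0.35, 1, 0], "dr": [0, 0, 0], "jaw": -1}

```text
time_s: 12.85
eef_pos: [0.582, 0.1451, 0.0861]
orientation: [-0.0, -3.142, -0.001]
contact_force: [-0.1, -0.4, -1.4]
width: 0.0523
grasp_force: 63.7
```

Call:
apply_moves:
  targets:
    - {"travel": [-0.1, 0.35, 0], "dr": [0, 0, 0], "jaw": -1}
    - {"travel": [-0.25, 0.7, 0], "dr": [0, 0, 0], "jaw": -1}
    - {"travel": [-0.35, 1, 0], "dr": [0, 0, 0], "jaw": -1}
    - {"travel": [-0.35, 1, 0], "dr": [0, 0, 0], "jaw": -1}

```text
time_s: 13.18
eef_pos: [0.6107, 0.2273, 0.0857]
orientation: [-0.005, 3.141, 0.002]
contact_force: [-0.1, 0.9, -1.8]
width: 0.0521
grasp_force: 63.7
```

```bash
python3 -c "
from h import *
rel([.635,.266,.029])"
```

```text
t 13.1833 pos [0.6107 0.2273 0.0857] q6 0.15209866983875903 w 0.05211975336455572 F [-0.0679  0.9471 -1.754 ]
[[-1.     -0.0033  0.0006]
 [-0.0033  1.      0.0014]
 [-0.0006  0.0014 -1.    ]]
[0.635, 0.266, 0.029] ->travel units [-0.3045  0.4823  0.71  ]
```

Call:
apply_moves:
  targets:
    - {"travel": [-0.15, 0.25, 0], "dr": [0, 0, 0], "jaw": -1}
    - {"travel": [-0.3, 0.45, 0.2], "dr": [0, 0, 0], "jaw": -1}
    - {"travel": [-0.3, 0.45, 0.45], "dr": [0, 0, 0], "jaw": -1}
    - {"travel": [-0.3, 0.45, 0.62], "dr": [0, 0, 0], "jaw": -1}
    - {"travel": [-0.3, 0.45, 0.68], "dr": [0, 0, 0], "jaw": -1}
    - {"travel": [-0.3, 0.45, 0.68], "dr": [0, 0, 0], "jaw": -1}
    - {"travel": [-0.3, 0.45, 0.68], "dr": [0, 0, 0], "jaw": -1}

```text
time_s: 13.77
eef_pos: [0.6341, 0.2589, 0.0314]
orientation: [0.001, 3.142, -0.0]
contact_force: [0.6, -0.2, -1.7]
width: 0.0524
grasp_force: 64.1
```

Call:
apply_moves:
  targets:
    - {"travel": [0, 0, 0.015], "dr": [0, 0, 0], "jaw": -1}
    - {"travel": [0, 0, 0.03], "dr": [0, 0, 0], "jaw": -1}
    - {"travel": [0, 0, 0.03], "dr": [0, 0, 0], "jaw": -1}

```text
time_s: 14.02
eef_pos: [0.6344, 0.2594, 0.0288]
orientation: [0.0, 3.141, 0.0]
contact_force: [-0.5, -0.1, -2.8]
width: 0.0522
grasp_force: 64.1
```

Call:
apply_moves:
  targets:
    - {"travel": [0, 0, 0.01], "dr": [0, 0, 0], "jaw": -1}
    - {"travel": [0, 0, 0.018], "dr": [0, 0, 0], "jaw": -1}
    - {"travel": [0, 0, 0.018], "dr": [0, 0, 0], "jaw": -1}

```text
time_s: 14.27
eef_pos: [0.6344, 0.2595, 0.0284]
orientation: [-0.0, 3.141, -0.0]
contact_force: [-3.6, -1.3, 6.6]
width: 0.0528
grasp_force: 65.0
```

On the board. Release and rise.

Call:
apply_moves:
  targets:
    - {"travel": [0, 0, -0.005], "dr": [0, 0, 0], "jaw": 0.5}
    - {"travel": [0, 0, -0.005], "dr": [0, 0, 0], "jaw": 1}
    - {"travel": [0, 0, -0.005], "dr": [0, 0, 0], "jaw": 1}
    - {"travel": [0, 0, -0.005], "dr": [0, 0, 0], "jaw": 1}
    - {"travel": [0, 0, -0.005], "dr": [0, 0, 0], "jaw": 1}
    - {"travel": [0, 0, -0.005], "dr": [0, 0, 0], "jaw": 1}
    - {"travel": [0, 0, -0.3], "dr": [0, 0, 0], "jaw": 1}
    - {"travel": [0, 0, -0.7], "dr": [0, 0, 0], "jaw": 1}
    - {"travel": [0, 0, -0.95], "dr": [0, 0, 0], "jaw": 1}
    - {"travel": [0, 0, -0.95], "dr": [0, 0, 0], "jaw": 1}

```text
time_s: 15.1
eef_pos: [0.637, 0.2602, 0.1089]
orientation: [-0.0, 3.134, 0.003]
contact_force: [0.8, 0.1, 0.7]
width: 0.0857
grasp_force: 0.0
```

```bash
python3 -c "
from h import *
c=look(None,.061)
rel([.471,.1565,.1])"
```

```text
red [14.3185  9.577 ] [  0   0  33  20 383] [0.4613 0.0639 0.061 ]
red [116.5937  10.8   ] [ 99   0  39  22 475] [0.4882 0.1651 0.061 ]
red [382.4986  12.5238] [361   0  46  26 714] [0.4914 0.3433 0.061 ]
red [255.6456 214.8846] [ 233  194   47   45 1109] [0.6347 0.259  0.061 ]
t 15.15 pos [0.6361 0.26   0.1063] q6 0.1980491997194124 w 0.0853814895671429 F [ 0.2295  0.1371 -0.3366]
[[-1.     -0.0002  0.0051]
 [-0.0002  1.      0.0011]
 [-0.0051  0.0011 -1.    ]]
[0.471, 0.1565, 0.1] ->travel units [ 2.0641 -1.2933  0.0665]
```

A stands where I placed it. Now C.

Call:
apply_moves:
  targets:
    - {"travel": [0.4, -0.25, 0], "dr": [0, 0, 0], "jaw": 1}
    - {"travel": [0.8, -0.5, 0], "dr": [0, 0, 0], "jaw": 1}
    - {"travel": [1, -0.64, 0.1], "dr": [0, 0, 0], "jaw": 1}

```text
time_s: 15.4
eef_pos: [0.5514, 0.2074, 0.0937]
orientation: [0.001, -3.139, 0.001]
contact_force: [-0.4, -0.1, 0.2]
width: 0.0853
grasp_force: 0.0
```

Call:
apply_moves:
  targets:
    - {"travel": [0.4, -0.25, 0], "dr": [0, 0, 0], "jaw": 1}
    - {"travel": [0.8, -0.5, 0], "dr": [0, 0, 0], "jaw": 1}
    - {"travel": [1, -0.64, 0.1], "dr": [0, 0, 0], "jaw": 1}
    - {"travel": [1, -0.64, 0.1], "dr": [0, 0, 0], "jaw": 1}
    - {"travel": [1, -0.64, 0.1], "dr": [0, 0, 0], "jaw": 1}

```text
time_s: 15.82
eef_pos: [0.4732, 0.1568, 0.0858]
orientation: [-0.001, -3.14, -0.0]
contact_force: [0.4, 0.2, 0.4]
width: 0.0855
grasp_force: 0.0
```

```bash
python3 -c "
from h import *
c=look(None,.040)
rel([.471,.1565,.0065])"
```

```text
red [399.3396  57.3345] [ 377   32   49   50 1393] [0.3577 0.2518 0.04  ]
red [106.9798 181.678 ] [  83  159   46   48 1236] [0.4449 0.0477 0.04  ]
red [253.3319 216.6868] [ 230  196   48   44 1127] [0.471  0.1539 0.04  ]
red [481.5142 219.636 ] [466 201  34  40 772] [0.478  0.3527 0.04  ]
red [373.2784 375.1959] [369 368  10  16  97] [0.6651 0.2846 0.04  ]
t 15.8667 pos [0.4743 0.1572 0.0866] q6 0.057762184933240944 w 0.08568428028918143 F [ 1.3283 -0.0829  1.1437]
[[-1.      0.0003  0.    ]
 [ 0.0003  1.      0.0002]
 [-0.      0.0002 -1.    ]]
[0.471, 0.1565, 0.0065] ->travel units [ 0.0408 -0.0085  1.0007]
```

Call:
apply_moves:
  targets:
    - {"travel": [0.03, -0.015, 0.3], "dr": [0, 0, 0], "jaw": 1}
    - {"travel": [0.03, -0.015, 0.6], "dr": [0, 0, 0], "jaw": 1}
    - {"travel": [0.03, -0.015, 0.85], "dr": [0, 0, 0], "jaw": 1}
    - {"travel": [0.03, -0.015, 1], "dr": [0, 0, 0], "jaw": 1}
    - {"travel": [0.03, -0.015, 1], "dr": [0, 0, 0], "jaw": 1}
    - {"travel": [0.03, -0.015, 1], "dr": [0, 0, 0], "jaw": 1}

```text
time_s: 16.37
eef_pos: [0.4719, 0.1562, 0.007]
orientation: [0.001, -3.141, -0.0]
contact_force: [0.8, 0.1, 0.4]
width: 0.0849
grasp_force: 0.0
```

Call:
apply_moves:
  targets:
    - {"travel": [0, 0, 0], "dr": [0, 0, 0], "jaw": -0.2}
    - {"travel": [0, 0, 0], "dr": [0, 0, 0], "jaw": -0.2}
    - {"travel": [0, 0, 0], "dr": [0, 0, 0], "jaw": -0.2}
    - {"travel": [0, 0, 0], "dr": [0, 0, 0], "jaw": -1}
    - {"travel": [0, 0, 0], "dr": [0, 0, 0], "jaw": -1}
    - {"travel": [0, 0, 0], "dr": [0, 0, 0], "jaw": -1}
    - {"travel": [0, 0, 0], "dr": [0, 0, 0], "jaw": -1}
    - {"travel": [0, 0, 0], "dr": [0, 0, 0], "jaw": -1}

```text
time_s: 17.03
eef_pos: [0.4732, 0.156, 0.0089]
orientation: [-0.0, 3.139, 0.0]
contact_force: [-1.1, -0.3, 5.8]
width: 0.0523
grasp_force: 62.5
```

Call:
apply_moves:
  targets:
    - {"travel": [0, 0, -0.15], "dr": [0, 0, 0], "jaw": -1}
    - {"travel": [0, 0, -0.5], "dr": [0, 0, 0], "jaw": -1}
    - {"travel": [-0.2, 0, -0.85], "dr": [0, 0, 0], "jaw": -1}
    - {"travel": [-0.5, 0.1, -1], "dr": [0, 0, 0], "jaw": -1}
    - {"travel": [-0.8, 0.12, -1], "dr": [0, 0, 0], "jaw": -1}
    - {"travel": [-0.8, 0.12, -1], "dr": [0, 0, 0], "jaw": -1}

```text
time_s: 17.53
eef_pos: [0.54, 0.1656, 0.089]
orientation: [0.0, 3.137, 0.001]
contact_force: [-0.1, 0.5, -3.3]
width: 0.0521
grasp_force: 63.5
```

Call:
apply_moves:
  targets:
    - {"travel": [-0.35, 0.05, 0], "dr": [0, 0, 0], "jaw": -1}
    - {"travel": [-0.68, 0.1, 0], "dr": [0, 0, 0], "jaw": -1}
    - {"travel": [-0.68, 0.1, 0.25], "dr": [0, 0, 0], "jaw": -1}
    - {"travel": [-0.68, 0.1, 0.5], "dr": [0, 0, 0], "jaw": -1}
    - {"travel": [-0.68, 0.1, 0.65], "dr": [0, 0, 0], "jaw": -1}
    - {"travel": [-0.68, 0.1, 0.65], "dr": [0, 0, 0], "jaw": -1}
    - {"travel": [-0.68, 0.1, 0.65], "dr": [0, 0, 0], "jaw": -1}

```text
time_s: 18.12
eef_pos: [0.5894, 0.1736, 0.035]
orientation: [0.0, -3.14, 0.0]
contact_force: [-0.3, 0.6, -1.4]
width: 0.0525
grasp_force: 63.6
```

Call:
apply_moves:
  targets:
    - {"travel": [0, 0, 0.025], "dr": [0, 0, 0], "jaw": -1}
    - {"travel": [0, 0, 0.05], "dr": [0, 0, 0], "jaw": -1}
    - {"travel": [0, 0, 0.05], "dr": [0, 0, 0], "jaw": -1}
    - {"travel": [0, 0, 0.05], "dr": [0, 0, 0], "jaw": -1}

```text
time_s: 18.45
eef_pos: [0.5905, 0.1736, 0.0317]
orientation: [-0.0, 3.141, 0.0]
contact_force: [-0.3, -0.4, -2.6]
width: 0.0521
grasp_force: 63.6
```

Call:
apply_moves:
  targets:
    - {"travel": [0, 0, 0.008], "dr": [0, 0, 0], "jaw": -1}
    - {"travel": [0, 0, 0.016], "dr": [0, 0, 0], "jaw": -1}
    - {"travel": [0, 0, 0.016], "dr": [0, 0, 0], "jaw": -1}

```text
time_s: 18.7
eef_pos: [0.5905, 0.1736, 0.0304]
orientation: [-0.0, 3.141, 0.0]
contact_force: [-1.7, -0.5, 3.0]
width: 0.0524
grasp_force: 64.2
```

Down on the board. Release, rise and back off.

Call:
apply_moves:
  targets:
    - {"travel": [0, 0, 0], "dr": [0, 0, 0], "jaw": 0.5}
    - {"travel": [0, 0, 0], "dr": [0, 0, 0], "jaw": 1}
    - {"travel": [0, 0, 0], "dr": [0, 0, 0], "jaw": 1}
    - {"travel": [0, 0, 0], "dr": [0, 0, 0], "jaw": 1}
    - {"travel": [0, 0, 0], "dr": [0, 0, 0], "jaw": 1}
    - {"travel": [0, 0, 0], "dr": [0, 0, 0], "jaw": 1}
    - {"travel": [0, 0, -0.3], "dr": [0, 0, 0], "jaw": 1}
    - {"travel": [0, 0, -0.7], "dr": [0, 0, 0], "jaw": 1}
    - {"travel": [0, 0, -1], "dr": [0, 0, 0], "jaw": 1}
    - {"travel": [0, 0, -1], "dr": [0, 0, 0], "jaw": 1}

```text
time_s: 19.53
eef_pos: [0.5932, 0.1739, 0.1158]
orientation: [-0.0, 3.134, 0.001]
contact_force: [1.5, -0.4, 1.1]
width: 0.0849
grasp_force: 0.0
```

Call:
apply_moves:
  targets:
    - {"travel": [0.4, 0, -0.4], "dr": [0, 0, 0], "jaw": 1}
    - {"travel": [0.8, 0, -0.8], "dr": [0, 0, 0], "jaw": 1}
    - {"travel": [1, 0, -0.8], "dr": [0, 0, 0], "jaw": 1}
    - {"travel": [1, 0, -0.8], "dr": [0, 0, 0], "jaw": 1}
    - {"travel": [1, 0, -0.8], "dr": [0, 0, 0], "jaw": 1}

```text
time_s: 19.95
eef_pos: [0.5103, 0.1737, 0.1743]
orientation: [-0.001, 3.14, 0.0]
contact_force: [0.2, -0.7, -0.1]
width: 0.0851
grasp_force: 0.0
```

```bash
python3 -c "
from h import *
c=look('w3',.061)
for s,u in((1,1),): pass
e=np.array([.555,.252]);u=np.array([.893,-.45]);v=np.array([.45,.893]);cen=np.array([.675,.190])
for p in([.6347,.259],[.5905,.1736]): print((np.array(p)-cen)@v,(np.array(p)-cen)@u)
for ce,s in red(c['image']):
  if s[4]>80: print(ce,plane(c,ce,.048,True))
rel()"
```

```text
red [341.5892  27.6643] [325  10  36  35 706] [0.3629 0.2463 0.061 ]
red [129.0613 120.0153] [111 104  35  34 653] [0.4436 0.0569 0.061 ]
red [425.5063 154.7585] [412 140  30  32 559] [0.4738 0.3388 0.061 ]
red [256.5213 262.5781] [241 249  32  29 493] [0.5881 0.1731 0.061 ]
red [329.2491 296.7912] [319 285  25  24 273] [0.6355 0.254  0.061 ]
0.04348200000000001 -0.06703790000000001
-0.05267020000000001 -0.06807850000000003
[341.5892  27.6643] [0.3597 0.25   0.048 ]
[129.0613 120.0153] [0.4445 0.051  0.048 ]
[425.5063 154.7585] [0.4762 0.3472 0.048 ]
[256.5213 262.5781] [0.5963 0.1731 0.048 ]
[329.2491 296.7912] [0.6461 0.258  0.048 ]
t 20.0 pos [0.5105 0.1736 0.1735] q6 0.08477164476202817 w 0.08578193034639961 F [0.6529 0.0824 0.4691]
[[-1.     -0.0002  0.0007]
 [-0.0002  1.      0.0001]
 [-0.0007  0.0001 -1.    ]]
```

View pics/w3.png

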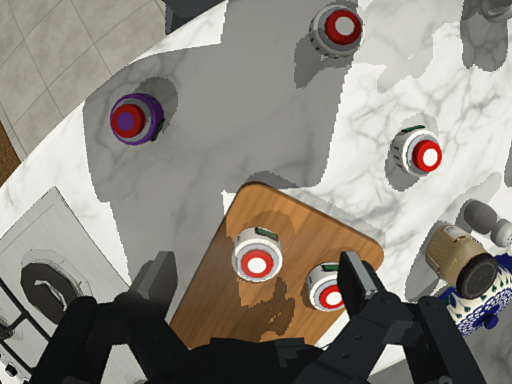

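The picture shows both timers, keys in, standing on the board at (257,262) and (329,297). They sit about 20 mm or more inside the limits. The sound ones at (342,28) and (426,155) have their keys out and have not moved.

```bash
python3 -c "
from plant import *
print(sign_off())"
```

```text
the job is handed in; nothing more can be done
None
```

The two tired timers were found by feel, clicked in and stood on the board; the two sound ones stayed put with their keys out, and the job was handed in at about 20 s (no verdict was returned).

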